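Tighten the cover of a sloping specimen chamber

ROBOT

A 6-joint arm with a two-finger parallel gripper is mounted at the origin on the work surface. World frame = base frame: x ahead of the robot, y to its left, z up, the work surface at z = 0. Lengths are in m, angles in degrees, forces in N, time in s.
With the tool pointing down it reaches from about 0.3 to 0.775 m from the base axis. Payload 14.6 kg.
Tool frame: the origin (TCP) lies between the finger pads; the fingertips stand manip.nose_length ahead of it and the grasp point (between the pads) lies 11 mm behind it (manip.nose_length is the distance from the TCP to the fingertips, in m); z points along the fingers, y is the line along which they close (so a half turn about z gives the same grasp; the last joint's range is limited). The gripper opens to 94 mm and grips with 3 to 60 N. Pads are 16 mm wide; open, the fingers measure 119 mm over their backs; the gripper's body (75 mm by 177 mm) begins 78 mm behind the grasp point.
Start: joints at [66.429, 17.183, 87.147, -0, 75.671, -3.816], TCP at [0.186, 0.518, 0.213] pointing down, gripper open.
Joint ranges: [-173.82, 173.82], [-45.26, 126.66], [13.44, 144.39], [-59.66, 239.66], [0, 175.72], [-146.38, 146.38]. Speed limits (degrees/s): [127.2, 127.2, 147.25, 180, 180, 180].

INTERFACE

Orientations are given as a 3x3 rotation matrix whose columns are the frame's x, y, z axes.
In Python, from workcell import monitor, vision, sign_off, manip gives the robot as it stands. The module is installed in compiled form; this text tells all that it offers.
- The arm moves only by the shell command python3 -m jog 'ROWS' [FORCE]. ROWS is text: rows parted by semicolons, each of 7 numbers parted by spaces: the shift along the tool's x, y, z in cm, then the turn, a rotation vector about the tool's x, y, z in rad, then the closure, from -1 (fully open) to 1 (shut). A call has 1 to 20 rows; each row shifts and turns the commanded pose from where the row before left it, along the tool's axes as they then stand; what a row does not reach is not made up. A row lasts 1/12 s, in which the tool goes at most 41.7 mm and 7.16 degrees, less where a joint would pass 70% of its speed; a pose out of reach is approached as far as the arm can. A call is refused whole if a number of a shift passes 4.17 or a number of a turn 0.125, either way. A call with a gripper value outside its range is refused whole. The fingers move at their own pace and stop on an object; FORCE is the grip in N (left out, the last holds). Time passes only in rows, so rows that do not move let the fingers close. It gives the time, the measured TCP pose, the force, the opening and the grip force at its end, in the units of the state.
- monitor.observe(): the state, without advancing time (a new reading comes with each control period).
- vision.get_image(name): name is "scene" or "side" or "wrist"; returns the picture (400x640x3 uint8, red, green, blue); there is no depth.
- vision.get_calibration(name): a dict with "vertical_fov" (degrees; the focal length in pixels is half the picture's height over the tangent of half this angle, whatever the lens; pixels are square), "cx", "cy" (the principal point, pixels), "k1" (the pictures are not rectified: a ray, as slopes to the right and down, at radius r is drawn at 1 + k1 r^2 times it, then the intrinsics apply), "camera_from_world" (4x4, takes a point from world to camera coordinates); the wrist camera has in their place "tool_from_camera" (4x4, takes a point from camera to tool coordinates, whose origin is the TCP and whose axes are the flange's). Camera axes: x right, y down, z forward; pixel columns grow to the right and rows downward; lengths in m; the calibration is good to about 2 mm. A picture is of the moment at which its call begins: read the wrist's pose just before it. get_calibration takes no time and is no camera call.
- sign_off(): hands the job in; it is judged then, once.
The state is a dict: "t": time; "joint_positions": joint angles; "joint_velocities": joint speeds; "effort": joint torques, N m; "tcp_pos": TCP position; "tcp_rot": TCP orientation; "contact_force": force on the tool from outside, world axes, zero at the start; "ft_torque": the same for the moment, N m; "grip_width": opening from 0.0 (shut) to 1.0 (fully open); "finger_force": force on a finger pad.
Only numpy, scipy, OpenCV 4.12 (cv2) and the standard library are available. Lean on these libraries where they do the work, as an engineer would, in place of code of your own. Each camera call takes 0.05 s, during which the arm holds its last target. There are 200 camera calls.

TASK

Screw the cover of the sloping specimen chamber down by turning its three black bolt knobs clockwise, each fully home against its end stop, one after the other: first the lower knob on the side where the round dial gauge stands, then the other lower knob, and last the top knob. Leave a knob alone until the one before it is home, do not bump the gauge or the capped drain, and leave the tube rack, jar and beaker where they are.

Things in the scene. Friction and masses are not known exactly. Their poses are not given: they have to be found in the camera images.
- housing: specimen chamber fixed to the bench: white drum with a 200 mm round aluminium cover, small window in its middle. Origin on the bench, below the centre of the cover's face; x = away from the robot, y = left, z up.
- cover (a point): centre of the cover's face, 95 mm above the housing's origin. x = up the slope, y = left, z = out of the face: 30 deg from vertical, leaning to the robot. Knob axes are parallel to z, at (x, y) = (-35, 61) mm left, (-35, -61) right, (70, 0) top. A steel stop pin 8 mm tall stands 25 mm down the slope from each axis.
- knob_left (a joint): turn of the lower left (+y) bolt knob, rad, growing CLOCKWISE seen from in front of the face (tightening). 0 = nose straight up the slope, 3.14 = fully home on a hard end stop, nose straight down the slope at its pin. Starts between 0.45 and 1.45. It has no axial travel; dry friction (0.12 N m) keeps it where it is left.
- knob_right (a joint): turn of the lower right (-y) bolt knob, rad, growing CLOCKWISE seen from in front of the face (tightening). 0 = nose straight up the slope, 3.14 = fully home on a hard end stop, nose straight down the slope at its pin. Starts between 0.45 and 1.45. It has no axial travel; dry friction (0.12 N m) keeps it where it is left.
- knob_top (a joint): turn of the top bolt knob, rad, growing CLOCKWISE seen from in front of the face (tightening). 0 = nose straight up the slope, 3.14 = fully home on a hard end stop, nose straight down the slope at its pin. Starts between 0.45 and 1.45. It has no axial travel; dry friction (0.12 N m) keeps it where it is left.
- knob_left_grip (a point): grip point of the lower left knob: on its axis, 34 mm out from the face. z = its axis, out of the face; x = along the bar to the nose, turning with the knob; y = across the bar. Black bar 44 mm long, 14 mm thick, from 9 to 47 mm above the face, on a 30 mm hub; a steel nose 6 mm tall sticks out 6 mm at the foot of one end, which also has a white line on top.
- knob_right_grip (a point): grip point of the lower right knob: on its axis, 34 mm out from the face. z = its axis, out of the face; x = along the bar to the nose, turning with the knob; y = across the bar. Black bar 44 mm long, 14 mm thick, from 9 to 47 mm above the face, on a 30 mm hub; a steel nose 6 mm tall sticks out 6 mm at the foot of one end, which also has a white line on top.
- knob_top_grip (a point): grip point of the top knob: on its axis, 34 mm out from the face. z = its axis, out of the face; x = along the bar to the nose, turning with the knob; y = across the bar. Black bar 44 mm long, 14 mm thick, from 9 to 47 mm above the face, on a 30 mm hub; a steel nose 6 mm tall sticks out 6 mm at the foot of one end, which also has a white line on top.
- knob_left_nose (a point): tip of the left knob's steel nose: 28 mm from the knob's axis along the bar, 6 mm above the cover's face.
- knob_right_nose (a point): tip of the right knob's steel nose: 28 mm from the knob's axis along the bar, 6 mm above the cover's face.
- knob_top_nose (a point): tip of the top knob's steel nose: 28 mm from the knob's axis along the bar, 6 mm above the cover's face.
- gauge: fixed stand with a round dial gauge (54 mm dial, top at 139 mm) over a brass block on a steel pipe that runs 88 mm to each side at 60 mm height. Stands 185 mm to the left or to the right of the housing's origin and 30 mm behind it; which side varies. Origin: centre of its foot on the bench.
- drain: fixed stand like the gauge's, on the other side, with only a small brass cap (top at 84 mm) and no dial. Origin: centre of its foot on the bench.
- rack: bystander: white tube rack 70 x 150 x 30 mm with four green-capped tubes, top at 97 mm. Origin under its centre.
- jar: bystander: white jar with blue cap, 48 mm wide, 65 mm tall, behind the housing. Origin under its centre.
- beaker: bystander: glass beaker, 60 mm wide, 70 mm tall, behind the housing. Origin under its centre.
There are look-alikes about, which are no part of the job. What is shaped like the gauge but green or pink is not meant.

How it is judged (in metres and radians):
On the way, in this order (a step that is already met when the one before it is completed fails the run):
1. the lower knob on the gauge's side is fully home (((y of gauge in the frame of housing above 0 m and value of joint knob_left above 3.0216 rad) or (y of gauge in the frame of housing below 0 m and value of joint knob_right above 3.0216 rad))), for 0.2 s.
2. the other lower knob is fully home too (value of joint each of knob_left, knob_right above 3.0216 rad), for 0.2 s.
3. the top knob is fully home (value of joint knob_top above 3.0216 rad), for 0.2 s.
At the end, for the whole second after the job is handed in: all three knobs stand within 0.12 rad (7 deg) of their end stops, and the robot has let go of everything (all of step 2 and value of joint knob_top above 3.0216 rad); the robot touches nothing.
It fails at once if the second lower knob was turned (its nose moved over 10 mm) before the one on the gauge's side was home ((y of gauge in the frame of housing above 0 m and value of joint knob_left below 2.7916 rad and distance of knob_right_nose from where it was at the start of the episode above 0.01 m) or (y of gauge in the frame of housing below 0 m and value of joint knob_right below 2.7916 rad and distance of knob_left_nose from where it was at the start of the episode above 0.01 m)).
It fails at once if the top knob was turned (its nose moved over 10 mm) before both lower knobs were home (distance of knob_top_nose from where it was at the start of the episode above 0.01 m and value of joint any of knob_left, knob_right below 2.7916 rad).
It fails at once if the gauge or the drain was bumped with more than 8 N (contact force between any of the arm, the fingers and gauge above 8 N or contact force between any of the arm, the fingers and drain above 8 N).
It fails at once if the rack, jar or beaker was moved more than 20 mm (distance of any of rack, jar, beaker from where it was at the start of the episode above 0.02 m).
It also fails if it takes over 72 s, if anything falls off the work surface, if the arm or the gripper's body presses on something with over 40 N, if the wrist force passes 120 N, or if a joint passes its speed limit or range.

## Working session

There is one attempt and no reset: what is moved stays moved. The work goes in short steps, Python scripts to look and compute and a shell command to move; the robot and the scene stay as the last step left them, time stands still between calls to the robot, and variables do not carry over. Pictures are saved under pics/ and viewed, at most 10 in all, crops included, and the job is handed in when it is done.

```bash
mkdir -p pics
python3 - <<'E'
from workcell import monitor, vision, manip
import cv2,numpy as np
s=monitor.observe(); print({k:np.round(v,3).tolist() for k,v in s.items()}); print(manip.nose_length)
a=[vision.get_image(n) for n in("scene","side")]
for n,i in zip(("scene","side"),a):
    cv2.imwrite(f"pics/{n}.png",i[:,:,::-1]); print(n,vision.get_calibration(n))
print(vision.get_calibration("wrist"))
E
```

```text
{'t': 0.0, 'joint_positions': [66.427, 17.216, 87.18, 0.0, 75.67, -3.816], 'joint_velocities': [0.029, 0.028, 0.115, 0.027, -0.006, -0.016], 'effort': [-0.0, -53.18, -35.274, 0.071, 0.024, -0.0], 'tcp_pos': [0.186, 0.517, 0.213], 'tcp_rot': [[-0.941, 0.338, -0.0], [0.338, 0.941, -0.001], [0.0, -0.001, -1.0]], 'contact_force': [-0.271, 1.05, -0.636], 'ft_torque': [0.014, 0.022, -0.021], 'finger_force': 0.0, 'grip_width': 0.999}
0.008
scene {'vertical_fov': 46.322865267611, 'cx': 321.26446665157994, 'cy': 202.52915858572834, 'k1': -0.027606703469477474, 'camera_from_world': array([[-0.80730032,  0.59013585,  0.00242362,  0.44216639],
       [ 0.48184445,  0.66151871, -0.57464678, -0.20708729],
       [-0.34072294, -0.46274472, -0.81839795,  1.61149567],
       [ 0.        ,  0.        ,  0.        ,  1.        ]])}
side {'vertical_fov': 54.66516300051624, 'cx': 324.95358566290486, 'cy': 205.7660032602855, 'k1': -0.01079636675966005, 'camera_from_world': array([[ 0.99648934, -0.08199255, -0.01691769, -0.5295541 ],
       [-0.07426474, -0.77242665, -0.63074703,  0.1320978 ],
       [ 0.03864888,  0.62978908, -0.77580409,  1.05057918],
       [ 0.        ,  0.        ,  0.        ,  1.        ]])}
{'vertical_fov': 66.73139048922705, 'cx': 322.0844804725907, 'cy': 200.9931148445544, 'k1': -0.05837733793737132, 'tool_from_camera': array([[ 4.72795687e-04, -9.65075715e-01, -2.61970688e-01,
         7.66197575e-02],
       [ 9.99999718e-01,  3.03503098e-04,  6.86687835e-04,
         7.26168870e-04],
       [-5.83196838e-04, -2.61970939e-01,  9.65075586e-01,
        -1.71805878e-01],
       [ 0.00000000e+00,  0.00000000e+00,  0.00000000e+00,
         1.00000000e+00]])}
```

View pics/scene.png

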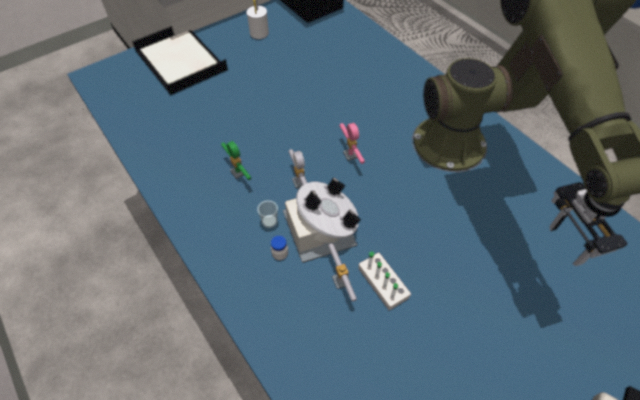

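View pics/side.png

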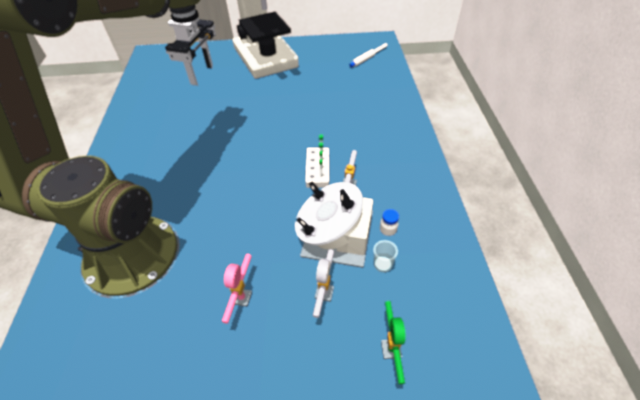

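The scene view shows the white/grey dial gauge with its brass block at (298,158), and the drain with only a brass cap at (342,270). The look-alikes are the green one at (235,155) and the pink one at (352,140). The cover's knobs are at (335,187) right, (350,220) left and (313,200) top. In the side view the gauge is at (323,275), the drain at (350,168), pink at (235,275), green at (398,335), and the knobs at (306,228), (316,190) and (346,198). The gauge is on the −y side, so the order is right, left, top.

```bash
cat > h.py <<'E'
from workcell import monitor, vision, manip
import cv2,numpy as np
def K(c):
    f=200/np.tan(np.radians(c["vertical_fov"]/2)); return np.array([[f,0,c["cx"]],[0,f,c["cy"]],[0,0,1]]),np.array([c["k1"],0,0,0.])
def T(name,s=None):
    c=vision.get_calibration(name)
    if name!="wrist": return c,np.array(c["camera_from_world"])
    W=np.eye(4);W[:3,:3]=s["tcp_rot"];W[:3,3]=s["tcp_pos"]
    return c,np.linalg.inv(W@c["tool_from_camera"])
def ray(uv,name,s=None):
    c,M=T(name,s);k,d=K(c)
    p=cv2.undistortPoints(np.array([[uv]],float),k,d)[0,0]
    R=M[:3,:3];v=R.T@np.array([*p,1]);return -R.T@M[:3,3],v/np.linalg.norm(v)
def plane(uv,name,p0,n,s=None):
    o,v=ray(uv,name,s);return o+v*((np.array(p0)-o)@n)/(v@n)
def tri(rs):
    A=sum(np.eye(3)-np.outer(v,v) for o,v in rs);b=sum((np.eye(3)-np.outer(v,v))@o for o,v in rs)
    p=np.linalg.solve(A,b);return p,[float(np.linalg.norm(np.cross(p-o,v))) for o,v in rs]
def proj(P,name,s=None):
    c,M=T(name,s);k,d=K(c)
    return cv2.projectPoints(np.array(P,float).reshape(-1,1,3),cv2.Rodrigues(M[:3,:3])[0],M[:3,3],k,d)[0][:,0]
E
python3 - <<'E'
from h import *
np.set_printoptions(precision=4,suppress=True)
for n,a,b in [("R",(335,187),(306,228)),("L",(350,220),(316,190)),("T",(313,200),(346,198)),("C",(328,209),(328,211)),("gaugeblock",(299,171),(324,282)),("drain",(342,269),(350,170)),("pink",(352,140),(235,275))]:
    print(n,*tri([ray(a,"scene"),ray(b,"side")]))
E
```

```text
R [ 0.4814 -0.0245  0.0941] [0.0014197297383204115, 0.0014197297383202329]
L [0.5173 0.0957 0.0989] [0.000831193346480007, 0.0008311933464799874]
T [0.5864 0.0121 0.1566] [0.0011363873268129816, 0.0011363873268128073]
C [0.543  0.0257 0.0923] [0.00011151734460960035, 0.00011151734460968767]
gaugeblock [ 0.5165 -0.1616  0.0581] [0.00036823532823852156, 0.0003682353282385593]
drain [0.621  0.1917 0.0696] [0.0016040288339130323, 0.00160402883391289]
pink [ 0.3152 -0.1443  0.0904] [0.004856623978012209, 0.004856623978012168]
```

```bash
cat >> h.py <<'E'
from scipy.spatial.transform import Rotation as Ro
np.set_printoptions(precision=4,suppress=True)
def frame(yaw): # cover axes: up-slope, left, normal
    z=Ro.from_euler('z',yaw,degrees=True).as_matrix(); t=np.radians(30)
    return z@np.array([[np.cos(t),0,-np.sin(t)],[0,1,0],[np.sin(t),0,np.cos(t)]])
def go(P,R,s=None):
    s=s or monitor.observe();Rt=np.array(s["tcp_rot"]);d=np.array(P)-s["tcp_pos"]
    print("t",s["t"],"turn rad (tool)",Ro.from_matrix(Rt.T@R).as_rotvec(),"then shift cm in target axes",R.T@d*100,"| shift in present axes",Rt.T@d*100)
E
python3 - <<'E'
from h import *
F=frame(-16.5);R=np.c_[-F[:,0],F[:,1],-F[:,2]]
go(np.array([.541,.0245,.095])+.15*F[:,2],R)
E
```

```text
t 0.1 turn rad (tool) [-0.0159 -0.5235 -0.0552] then shift cm in target axes [-35.7185 -37.1742  19.2422] | shift in present axes [-42.6    -34.8122  -1.1603]
```

```bash
python3 -m jog '-2.84 -2.32 -0.08 0 0 0 -1;-2.84 -2.32 -0.08 0 0 0 -1;-2.84 -2.32 -0.08 0 0 0 -1;-2.84 -2.32 -0.08 0 0 0 -1;-2.84 -2.32 -0.08 0 0 0 -1;-2.84 -2.32 -0.08 0 0 0 -1;-2.84 -2.32 -0.08 0 0 0 -1;-2.84 -2.32 -0.08 0 0 0 -1;-2.84 -2.32 -0.08 0 0 0 -1;-2.84 -2.32 -0.08 0 0 0 -1;-2.84 -2.32 -0.08 0 0 0 -1;-2.84 -2.32 -0.08 0 0 0 -1;-2.84 -2.32 -0.08 0 0 0 -1;-2.84 -2.32 -0.08 0 0 0 -1;-2.84 -2.32 -0.08 0 0 0 -1;0 0 0 -0.003 -0.105 -0.011 -1;0 0 0 -0.003 -0.105 -0.011 -1;0 0 0 -0.003 -0.105 -0.011 -1;0 0 0 -0.003 -0.105 -0.011 -1;0 0 0 -0.003 -0.105 -0.011 -1'
python3 - <<'E'
from h import *
s=monitor.observe();print(s["joint_positions"],s["joint_velocities"])
F=frame(-16.5);R=np.c_[-F[:,0],F[:,1],-F[:,2]]
go(np.array([.541,.0245,.095])+.15*F[:,2],R)
s=monitor.observe();i=vision.get_image("wrist");cv2.imwrite("pics/w1.png",i[:,:,::-1])
import pickle;pickle.dump((s,i),open("w1.pkl","wb"))
E
```

```text
t: 1.77
tcp_pos: [0.4692, 0.0463, 0.2258]
tcp_rot: [[-0.827, 0.283, 0.485], [0.245, 0.959, -0.142], [-0.506, 0.001, -0.863]]
contact_force: [0.9, -0.2, -1.0]
grip_width: 0.998
finger_force: 0.0
[  7.782   -7.8274 117.4956 -17.461   43.5232 -55.9005] [ 17.711  -27.5283  45.8243 -64.5734 -74.9343  56.1131]
t 1.7667 turn rad (tool) [0.0015 0.0067 0.0001] then shift cm in target axes [ 0.0372 -0.0484  0.0773] | shift in present axes [ 0.0377 -0.0486  0.077 ]
```

View pics/w1.png

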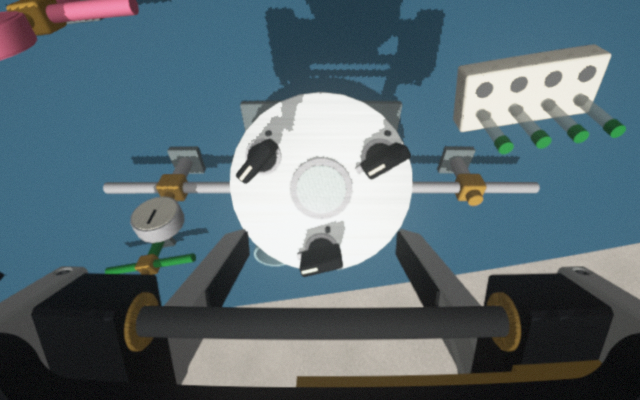

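The wrist view shows image up as down-slope and image right as +y. The true dial gauge, with its grey-white dial at (158,215) and brass block at (172,186), is on the robot's right, with the drain at (472,190). The pink look-alike is at (15,35) and the green one at (150,262). The knobs are at (258,160) right, (386,160) left and (321,255) top, with their noses toward lower-left. Next I'll settle the arm and take two wrist views, with one close crop.

```bash
python3 -m jog '0 0 0 0 0 0 -1;0 0 0 0 0 0 -1;0 0 0 0 0 0 -1;0 0 0 0 0 0 -1' >/dev/null
python3 - <<'E'
from h import *
import pickle
s=monitor.observe();i=vision.get_image("wrist");pickle.dump((s,i),open("w2.pkl","wb"));print(s["joint_positions"])
E
python3 -m jog '0 1.5 0 0 0 0 -1;0 1.5 0 0 0 0 -1;0 1.5 0 0 0 0 -1;0 1.5 0 0 0 0 -1;0 0 0 0 0 0 -1;0 0 0 0 0 0 -1;0 0 0 0 0 0 -1;0 0 0 0 0 0 -1'
python3 - <<'E'
from h import *
import pickle
s=monitor.observe();i=vision.get_image("wrist");pickle.dump((s,i),open("w3.pkl","wb"))
j=pickle.load(open("w2.pkl","rb"))[1]
a=cv2.resize(j[85:285,225:420],None,fx=4,fy=3,interpolation=cv2.INTER_CUBIC)
a=cv2.resize(j[85:285,225:420],None,fx=3,fy=3,interpolation=cv2.INTER_CUBIC);cv2.imwrite("pics/w2c.png",a[:,:,::-1])
b=cv2.resize(i[85:285,150:350],None,fx=3,fy=3,interpolation=cv2.INTER_CUBIC);cv2.imwrite("pics/w3c.png",b[:,:,::-1])
E
```

```text
[  7.6807  -7.5768 117.1732 -17.2051  43.9434 -56.1089]
t: 2.87
tcp_pos: [0.4862, 0.103, 0.2254]
tcp_rot: [[-0.829, 0.285, 0.48], [0.247, 0.958, -0.143], [-0.501, 0.0, -0.865]]
contact_force: [0.2, -0.6, 1.3]
grip_width: 1.005
finger_force: 0.0
```

View pics/w2c.png

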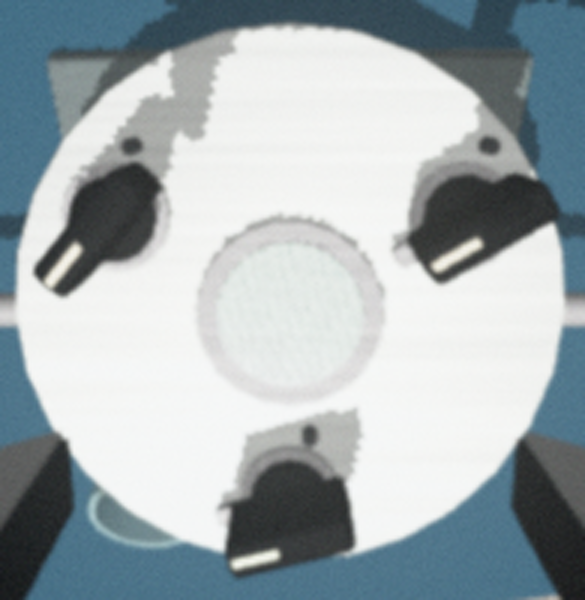

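View pics/w3c.png

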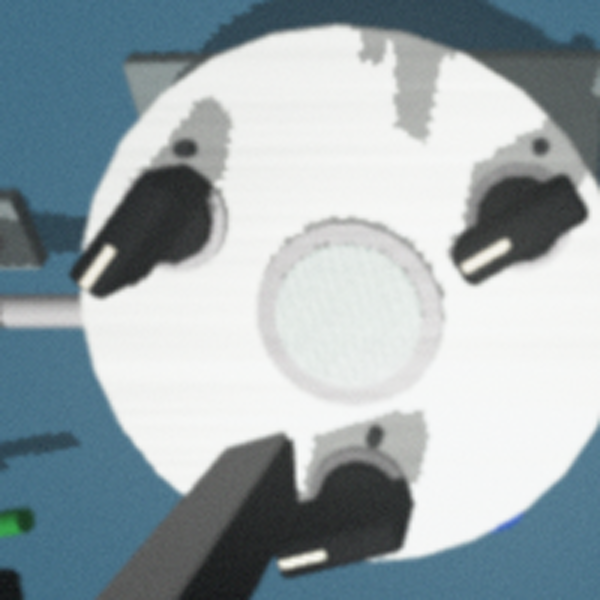

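Run:
```python
from h import *
import pickle
s2=pickle.load(open("w2.pkl","rb"))[0];s3=pickle.load(open("w3.pkl","rb"))[0]
f2=lambda p:((p[0]+.5)/3-.5+225,(p[1]+.5)/3-.5+85)
f3=lambda p:((p[0]+.5)/3-.5+150,(p[1]+.5)/3-.5+85)
D=dict(C=((290,310),(350,310)),pR=((131,145),(185,148)),pL=((489,145),(541,146)),pT=((309,435),(375,436)),
Ro=((50,285),(85,287)),Ri=((77,246),(112,248)),Lo=((436,269),(464,270)),Li=((481,241),(508,242)),To=((233,565),(281,567)),Ti=((279,553),(324,553)))
P={}
for n,(a,b) in D.items():
    P[n],e=tri([ray(f2(a),"wrist",s2),ray(f3(b),"wrist",s3)]);print(n,P[n],e[0])
v=P["pL"]-P["pR"];yaw=np.degrees(np.arctan2(-v[0],v[1]));print("yaw",yaw,np.linalg.norm(v))
F=frame(yaw)
# centre from pins on plane 8mm above face
for y in(yaw,-16.5):
  F=frame(y); print("normal coords of pts vs centre(.541,.0245,.095):")
  for n in P: print(n,F.T@(P[n]-[.541,.0245,.095])*1000)
# planar method: intersect with known heights, both views
F=frame(yaw);c0=np.array([.541,.0245,.095])
for s,f,k in((s2,f2,0),(s3,f3,1)):
  q={n:F.T@(plane(f(D[n][k]),"wrist",c0+F[:,2]*h,F[:,2],s)-c0)*1000 for n,h in dict(C=.001,pR=.008,pL=.008,pT=.008,Ro=.047,Ri=.047,Lo=.047,Li=.047,To=.047,Ti=.047).items()}
  print({n:q[n].round(1).tolist()[:2] for n in q})
  for a in"RLT":
    d=q[a+"o"]-q[a+"i"];print(a,"angle",np.arctan2(-d[1],d[0]))
```

```text
C [0.5369 0.0261 0.096 ] 0.00020911934144604178
pR [ 0.4728 -0.0116  0.0679] 9.638131358868997e-05
pL [0.5076 0.1061 0.068 ] 4.836854486030055e-05
pT [0.5786 0.0211 0.1201] 3.31311545148046e-05
Ro [ 0.4785 -0.0329  0.1273] 2.4249941858658905e-06
Ri [ 0.4733 -0.023   0.118 ] 4.8008277721569597e-05
Lo [0.5067 0.0811 0.1262] 6.757192370512966e-05
Li [0.5037 0.0959 0.1217] 4.6720836313466884e-05
To [ 0.5734 -0.0046  0.1745] 0.0002908455643609266
Ti [0.5713 0.0121 0.1736] 8.934488301723801e-05
yaw -16.486540935456865 0.12273730938613625
normal coords of pts vs centre(.541,.0245,.095):
C [-3.3233  0.4033  3.0701]
pR [-61.3105 -53.9734   4.1143]
pL [-61.261   68.7639   4.2001]
pT [44.6243  7.3921  3.1951]
Ro [-21.6527 -72.7755  49.7907]
Ri [-33.0169 -64.726   45.6531]
Lo [-26.7524  44.5627  51.5108]
Li [-35.1721  57.8407  51.1071]
To [ 73.8074 -18.6516  49.1347]
Ti [67.5429 -3.2433 51.7739]
normal coords of pts vs centre(.541,.0245,.095):
C [-3.3234  0.4022  3.0701]
pR [-61.2995 -53.9864   4.108 ]
pL [-61.275   68.7509   4.2081]
pT [44.6228  7.4008  3.1959]
Ro [-21.6379 -72.7857  49.7821]
Ri [-33.0037 -64.738   45.6455]
Lo [-26.7614  44.5512  51.516 ]
Li [-35.1838  57.8276  51.1139]
To [ 73.8112 -18.6424  49.1325]
Ti [67.5436 -3.2356 51.7735]
{'C': [-2.6, 0.4], 'pR': [-61.6, -53.3], 'pL': [-61.5, 68.0], 'pT': [42.8, 7.3], 'Ro': [-21.1, -73.5], 'Ri': [-33.2, -64.4], 'Lo': [-25.9, 45.3], 'Li': [-34.5, 58.7], 'To': [74.6, -18.8], 'Ti': [70.2, -3.3]}
R angle 0.6473370734843436
L angle 0.9984087628281957
T angle 1.2895334568569545
{'C': [-3.1, 0.0], 'pR': [-61.4, -52.6], 'pL': [-61.4, 68.7], 'pT': [42.8, 8.2], 'Ro': [-21.1, -74.1], 'Ri': [-33.3, -64.1], 'Lo': [-26.0, 44.3], 'Li': [-34.6, 57.8], 'To': [75.3, -19.3], 'Ti': [70.0, -4.4]}
R angle 0.6889809445932584
L angle 1.0036916762623103
T angle 1.2276602192920998
```

The crops show white lines giving nose angles of about 0.67 (R), 1.0 (L) and 1.26 (T). The dark dots at (131,145), (489,145) and (309,435) are all shifted 7 mm the same way as the shadows, so they are pin shadows and I'm ignoring them. The window ring, line tops (about 47 mm above the face) and stand midpoint agree on the centre within about 2 mm.

```bash
cat >> h.py <<'E'
YAW=-16.5;F=frame(YAW);CC=np.array([.541,.0245,.095])+F@[-.0025,.0004,.002]
AX=dict(R=(-.035,-.061),L=(-.035,.061),T=(.07,0))
def tool(phi): # tool z into face, turned phi clockwise from x=down-slope
    return np.c_[-F[:,0],F[:,1],-F[:,2]]@Ro.from_euler('z',phi).as_matrix()
def knob(k,h): return CC+F@[*AX[k],h]
def where(k):
    s=monitor.observe();R=np.array(s["tcp_rot"]);r=F.T@(np.array(s["tcp_pos"])-CC)*1000-[1000*AX[k][0],1000*AX[k][1],0]
    d=F.T@R[:,0];print("t",s["t"],"tcp rel axis mm",r,"phi",np.arctan2(d[1],-d[0])%(2*np.pi) if 0 else np.arctan2(d[1],-d[0]),"j6",s["joint_positions"][5],"grip",s["grip_width"],s["finger_force"],"F",np.array(s["contact_force"]))
E
python3 - <<'E'
from h import *
print(CC,knob("R",.034));go(knob("R",.095),tool(.665));where("R")
E
```

```text
[0.5381 0.0258 0.0955] [ 0.4754 -0.0193  0.1074]
t 2.9167 turn rad (tool) [-0.0001  0.0015  0.6638] then shift cm in target axes [ -4.4337 -11.8046   5.3438] | shift in present axes [  3.7881 -12.0268   5.3449]
t 2.9167 tcp rel axis mm [ 37.9515 120.2511 148.4376] phi 0.0012168113239499766 j6 -45.542159078313425 grip 0.9985180813226014 0.0 F [-0.1468  0.3708 -0.4373]
```

```bash
python3 -m jog '0.63 -2 0.89 0 0 0 -0.2;0.63 -2 0.89 0 0 0 -0.2;0.63 -2 0.89 0 0 0 -0.2;0.63 -2 0.89 0 0 0 -0.2;0.63 -2 0.89 0 0 0 -0.2;0.63 -2 0.89 0 0 0 -0.2;0 0 0 0 0 0.11 -0.2;0 0 0 0 0 0.11 -0.2;0 0 0 0 0 0.11 -0.2;0 0 0 0 0 0.11 -0.2;0 0 0 0 0 0.11 -0.2;0 0 0 0 0 0.11 -0.2;0 0 0 0 0 0 -0.2;0 0 0 0 0 0 -0.2;0 0 0 0 0 0 -0.2'
python3 - <<'E'
from h import *
where("R");go(knob("R",.025),tool(.665))
s=monitor.observe();i=vision.get_image("wrist");cv2.imwrite("pics/w4.png",i[:,:,::-1])
E
```

```text
t: 4.17
tcp_pos: [0.4464, -0.0099, 0.1604]
tcp_rot: [[-0.483, 0.732, 0.481], [0.78, 0.609, -0.143], [-0.397, 0.306, -0.865]]
contact_force: [-0.1, 0.3, -1.0]
grip_width: 0.602
finger_force: 0.0
t 4.1667 tcp rel axis mm [ 0.0919  0.7377 95.079 ] phi 0.6570899785361257 j6 -27.492466598380304 grip 0.6015809482379547 0.0 F [-0.0801  0.259  -1.0101]
t 4.1667 turn rad (tool) [0.0009 0.0015 0.0079] then shift cm in target axes [-0.0383 -0.0637  7.0079] | shift in present axes [-0.0274 -0.0702  7.0079]
```

View pics/w4.png

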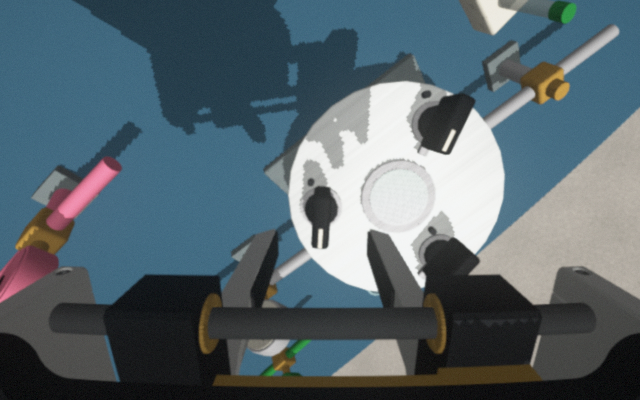

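The right bar is centred between the fingers at (320,215) with its white line vertical, so I'll descend and grip.

```bash
python3 -m jog '0 -0.07 1 0 0 0 -0.2;0 0 1 0 0 0 -0.2;0 0 1 0 0 0 -0.2;0 0 1 0 0 0 -0.2;0 0 1 0 0 0 -0.2;0 0 1 0 0 0 -0.2;0 0 1 0 0 0 -0.2;0 0 0 0 0 0 -0.2;0 0 0 0 0 0 1;0 0 0 0 0 0 1;0 0 0 0 0 0 1;0 0 0 0 0 0 1;0 0 0 0 0 0 1;0 0 0 0 0 0 1' 40
python3 -c "
from h import *
where('R')"
```

```text
t: 5.38
tcp_pos: [0.4796, -0.0201, 0.0998]
tcp_rot: [[-0.481, 0.733, 0.481], [0.782, 0.607, -0.142], [-0.396, 0.308, -0.865]]
contact_force: [-0.3, 0.4, -0.0]
grip_width: 0.209
finger_force: 0.0
t 5.3833 tcp rel axis mm [-0.114   0.4219 25.2352] phi 0.6603962860187843 j6 -23.650416959677372 grip 0.2085960481631637 0.0 F [-0.3231  0.4468 -0.0373]
```

```bash
python3 -m jog '0 0 0 0 0 0 1;0 0 0 0 0 0 1;0 0 0 0 0 0 1;0 0 0 0 0 0 1;0 0 0 0 0 0.1 1;0 0 0 0 0 0.1 1;0 0 0 0 0 0.1 1;0 0 0 0 0 0.1 1;0 0 0 0 0 0.1 1;0 0 0 0 0 0 1;0 0 0 0 0 0 1'
python3 -c "
from h import *
where('R')"
```

```text
t: 6.3
tcp_pos: [0.4799, -0.0201, 0.0999]
tcp_rot: [[-0.073, 0.873, 0.482], [0.977, 0.16, -0.142], [-0.201, 0.46, -0.865]]
contact_force: [0.3, -0.7, 3.2]
grip_width: 0.146
finger_force: 39.7
t 6.3 tcp rel axis mm [ 0.1964  0.4674 25.1689] phi 1.157635698936041 j6 4.834493353442437 grip 0.14615094059417894 39.73765969276428 F [ 0.2523 -0.736   3.1772]
```

```bash
python3 -m jog '0 0 0 0 0 0.12 1;0 0 0 0 0 0.12 1;0 0 0 0 0 0.12 1;0 0 0 0 0 0.12 1;0 0 0 0 0 0.12 1;0 0 0 0 0 0.12 1;0 0 0 0 0 0.12 1;0 0 0 0 0 0.12 1;0 0 0 0 0 0.12 1;0 0 0 0 0 0.12 1;0 0 0 0 0 0.12 1;0 0 0 0 0 0.12 1;0 0 0 0 0 0.12 1;0 0 0 0 0 0.12 1;0 0 0 0 0 0.12 1;0 0 0 0 0 0.08 1;0 0 0 0 0 0.03 1;0 0 0 0 0 0 1;0 0 0 0 0 0 1'
python3 -c "
from h import *
where('R');print(monitor.observe()['ft_torque'])"
```

```text
t: 7.88
tcp_pos: [0.4813, -0.0218, 0.101]
tcp_rot: [[0.846, -0.223, 0.484], [-0.173, -0.974, -0.145], [0.503, 0.039, -0.863]]
contact_force: [12.6, -24.6, 0.1]
grip_width: 0.146
finger_force: 39.8
t 7.8833 tcp rel axis mm [ 2.286  -0.7556 25.2776] phi 3.0674222733339067 j6 114.23292257867516 grip 0.14638846836313654 39.833248257637024 F [ 12.5969 -24.6143   0.1372]
[-4.1416 -1.6187 -2.038 ]
```

```bash
python3 -m jog '0 0 0 0 0 0.03 1;0 0 0 0 0 0.03 1;0 0 0 0 0 0 1;0 0 0 0 0 0 1'
python3 -c "
from h import *
where('R');s=monitor.observe();print(s['ft_torque'],np.array(s['ft_torque'])@s['tcp_rot'],np.array(s['contact_force'])@s['tcp_rot'])
cv2.imwrite('pics/s5.png',cv2.resize(vision.get_image('side')[150:270,230:430,::-1],None,fx=4,fy=4,interpolation=cv2.INTER_CUBIC))"
```

```text
t: 8.22
tcp_pos: [0.4812, -0.0219, 0.101]
tcp_rot: [[0.832, -0.273, 0.484], [-0.231, -0.962, -0.145], [0.505, 0.009, -0.863]]
contact_force: [11.1, -25.2, 0.1]
grip_width: 0.148
finger_force: 39.9
t 8.2167 tcp rel axis mm [ 2.2862 -0.8282 25.2801] phi 3.1272727212534623 j6 117.6665060073678 grip 0.1481977754412641 39.85554277896881 F [ 11.0895 -25.237    0.0808]
[-4.3014 -1.5276 -2.1155] [-4.2916  2.6252 -0.0333] [15.1029 21.2533  8.9493]
```

View pics/s5.png

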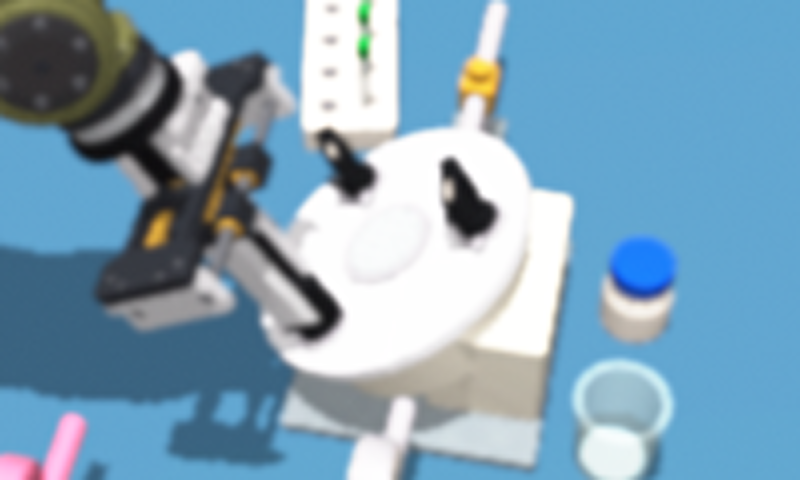

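The side view shows the gripper on the right knob with nothing near the gauge, and the rack is untouched. I'll press a little further to check the stop.

```bash
python3 -m jog '0 0 0 0 0 0.03 1;0 0 0 0 0 0.03 1;0 0 0 0 0 0.02 1;0 0 0 0 0 0 1;0 0 0 0 0 0 1'
python3 -c "
from h import *
where('R');s=monitor.observe();print(np.array(s['ft_torque'])@s['tcp_rot'],np.array(s['contact_force'])@s['tcp_rot'])"
```

```text
t: 8.68
tcp_pos: [0.4812, -0.0218, 0.101]
tcp_rot: [[0.808, -0.337, 0.484], [-0.306, -0.941, -0.145], [0.504, -0.031, -0.863]]
contact_force: [11.0, -23.9, 2.8]
grip_width: 0.152
finger_force: 41.3
t 8.6833 tcp rel axis mm [ 2.2127 -0.759  25.3166] phi -3.077621644375297 j6 122.19885050960058 grip 0.1524280460675572 41.34966862911824 F [ 10.9813 -23.8636   2.7532]
[-3.8177  2.7476 -0.8289] [17.5581 18.6678  6.393 ]
```

```bash
echo 'CC=CC+F@[.0015,-.0008,0]' >> h.py; python3 -m jog '0 0 0 0 0 0 -0.2;0 0 0 0 0 0 -0.2;0 0 0 0 0 0 -0.2;0 0 0 0 0 0 -0.2;0 0 0 0 0 0 -0.2;0 0 0 0 0 0 -0.2;0 0 -1.5 0 0 0 -0.2;0 0 -1.5 0 0 0 -0.2;0 0 -1.5 0 0 0 -0.2;0 0 -1.5 0 0 0 -0.2;0 0 -1 0 0 0 -0.2;0 0 0 0 0 0 -0.2;0 0 0 0 0 0 -0.2'
python3 - <<'E'
from h import *
import pickle
where("R")
s=monitor.observe();i=vision.get_image("wrist");pickle.dump((s,i),open("w6.pkl","wb"));cv2.imwrite("pics/w6.png",i[:,:,::-1])
print(proj([knob("R",.047),knob("R",.047)-F[:,0]*.02],"wrist",s))
go(knob("L",.095),tool(1.0))
E
```

```text
t: 9.77
tcp_pos: [0.4461, -0.01, 0.1602]
tcp_rot: [[0.808, -0.34, 0.482], [-0.311, -0.94, -0.142], [0.501, -0.035, -0.865]]
contact_force: [0.8, -0.7, -1.1]
grip_width: 0.599
finger_force: 0.0
t 9.7667 tcp rel axis mm [-1.6873  1.3224 95.1015] phi -3.073055911450819 j6 118.72195371322921 grip 0.5993474804933132 0.0 F [ 0.8475 -0.7205 -1.1178]
[[324.8711 219.3413]
 [326.5577 243.5982]]
t 9.8167 turn rad (tool) [ 0.0016 -0.001  -2.2102] then shift cm in target axes [10.054   6.6939 -0.0331] | shift in present axes [ -0.6275 -12.0622  -0.0325]
```

View pics/w6.png

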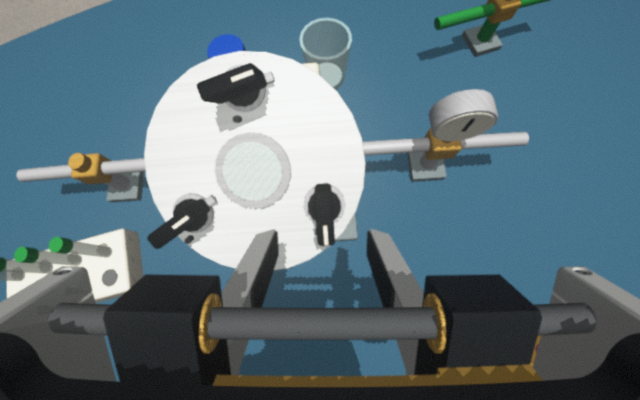

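The right knob at (323,215) has its white line pointing down the slope, so it is home. Gauge and drain are clear. Next is the left knob.

```bash
python3 -m jog '-0.12 -2.4 0 0 0 0 -0.2;-0.12 -2.4 0 0 0 0 -0.2;-0.12 -2.4 0 0 0 0 -0.2;-0.12 -2.4 0 0 0 0 -0.2;-0.12 -2.4 0 0 0 0 -0.2;0 0 0 0 0 -0.12 -0.2;0 0 0 0 0 -0.12 -0.2;0 0 0 0 0 -0.12 -0.2;0 0 0 0 0 -0.12 -0.2;0 0 0 0 0 -0.12 -0.2;0 0 0 0 0 -0.12 -0.2;0 0 0 0 0 -0.12 -0.2;0 0 0 0 0 -0.12 -0.2;0 0 0 0 0 -0.12 -0.2;0 0 0 0 0 -0.12 -0.2' >/dev/null
python3 -m jog '0 0 0 0 0 -0.12 -0.2;0 0 0 0 0 -0.12 -0.2;0 0 0 0 0 -0.12 -0.2;0 0 0 0 0 -0.12 -0.2;0 0 0 0 0 -0.12 -0.2;0 0 0 0 0 -0.12 -0.2;0 0 0 0 0 -0.12 -0.2;0 0 0 0 0 -0.12 -0.2;0 0 0 0 0 -0.05 -0.2;0 0 0 0 0 0 -0.2;0 0 0 0 0 0 -0.2;0 0 0 0 0 0 -0.2' >/dev/null
python3 - <<'E'
from h import *
where("L");go(knob("L",.025),tool(1.0))
s=monitor.observe();i=vision.get_image("wrist")
cv2.imwrite("pics/w7.png",cv2.resize(i[130:290,220:420,::-1],None,fx=3,fy=3))
m=(i.max(2)<70)*255 # dark bar centroid/axis
print(proj([knob("L",.047),knob("L",.047)+F@[.02*np.cos(1),-.02*np.sin(1),0]],"wrist",s))
E
```

```text
t 12.0667 tcp rel axis mm [ 0.0784 -0.7249 94.5038] phi 1.0024084320627387 j6 18.182807757896214 grip 0.5993694503980657 0.0 F [-0.2135  0.0039  0.3436]
t 12.0667 turn rad (tool) [ 0.0004  0.0008 -0.0024] then shift cm in target axes [0.0652 0.0326 6.9504] | shift in present axes [0.0707 0.0296 6.9503]
[[321.9544 222.053 ]
 [322.0156 246.2674]]
```

View pics/w7.png

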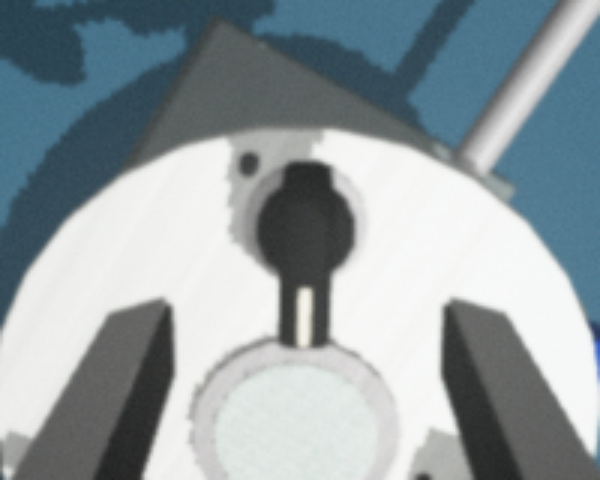

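The left bar is centred and aligned in the crop at about (303,260). One full turn would bring joint 6 to about 145°, too near its limit, so I'll use two grips.

```bash
python3 -m jog '0.07 0.03 1 0 0 0 -0.2;0 0 1 0 0 0 -0.2;0 0 1 0 0 0 -0.2;0 0 1 0 0 0 -0.2;0 0 1 0 0 0 -0.2;0 0 1 0 0 0 -0.2;0 0 0.95 0 0 0 -0.2;0 0 0 0 0 0 -0.2;0 0 0 0 0 0 1;0 0 0 0 0 0 1;0 0 0 0 0 0 1;0 0 0 0 0 0 1;0 0 0 0 0 0 1;0 0 0 0 0 0 1;0 0 0 0 0 0 1;0 0 0 0 0 0 1;0 0 0 0 0 0 1;0 0 0 0 0 0 1;0 0 0 0 0 0 1'
python3 -m jog '0 0 0 0 0 0.1 1;0 0 0 0 0 0.1 1;0 0 0 0 0 0.1 1;0 0 0 0 0 0.1 1;0 0 0 0 0 0.1 1;0 0 0 0 0 0.1 1;0 0 0 0 0 0.1 1;0 0 0 0 0 0.1 1;0 0 0 0 0 0.1 1;0 0 0 0 0 0.1 1;0 0 0 0 0 0 1;0 0 0 0 0 0 1;0 0 0 0 0 0 1'
python3 -c "
from h import *
where('L')"
```

```text
t: 13.7
tcp_pos: [0.5146, 0.095, 0.1006]
tcp_rot: [[-0.209, 0.853, 0.479], [0.94, 0.311, -0.143], [-0.271, 0.42, -0.866]]
contact_force: [-9.1, -0.9, 5.3]
grip_width: 0.15
finger_force: 39.9
t: 14.78
tcp_pos: [0.5144, 0.0951, 0.1006]
tcp_rot: [[0.605, 0.636, 0.479], [0.769, -0.623, -0.143], [0.207, 0.455, -0.866]]
contact_force: [-11.0, -0.6, 5.8]
grip_width: 0.148
finger_force: 39.9
t 14.7833 tcp rel axis mm [-0.6337 -0.4899 25.5678] phi 2.0007409002800642 j6 79.59213529497009 grip 0.1478386784415001 39.8578280210495 F [-10.9501  -0.56     5.7669]
```

```bash
python3 -m jog '0 0 0 0 0 0 -0.2;0 0 0 0 0 0 -0.2;0 0 0 0 0 0 -0.2;0 0 0 0 0 0 -0.2;0 0 0 0 0 0 -0.2;0 0 0 0 0 0 -0.2;0 0 -1 0 0 0 -0.2;0 0 -1 0 0 0 -0.2;0 0 -1 0 0 0 -0.2;0 0 -1 0 0 0 -0.2;0 0 0 0 0 0 -0.2' >/dev/null
python3 -m jog '0 0 0 0 0 -0.12 -0.2;0 0 0 0 0 -0.12 -0.2;0 0 0 0 0 -0.12 -0.2;0 0 0 0 0 -0.12 -0.2;0 0 0 0 0 -0.12 -0.2;0 0 0 0 0 -0.12 -0.2;0 0 0 0 0 -0.12 -0.2;0 0 0 0 0 -0.12 -0.2;0 0 0 0 0 -0.12 -0.2;0 0 0 0 0 -0.12 -0.2;0 0 0 0 0 -0.12 -0.2;0 0 0 0 0 -0.12 -0.2;0 0 0 0 0 -0.12 -0.2;0 0 0 0 0 -0.12 -0.2' >/dev/null
python3 -m jog '0 0 0 0 0 -0.12 -0.2;0 0 0 0 0 -0.12 -0.2;0 0 0 0 0 -0.12 -0.2;0 0 0 0 0 -0.12 -0.2;0 0 0 0 0 -0.12 -0.2;0 0 0 0 0 -0.12 -0.2;0 0 0 0 0 -0.12 -0.2;0 0 0 0 0 -0.12 -0.2;0 0 0 0 0 -0.12 -0.2;0 0 0 0 0 -0.12 -0.2;0 0 0 0 0 -0.12 -0.2;0 0 0 0 0 -0.12 -0.2;0 0 0 0 0 -0.02 -0.2;0 0 0 0 0 0 -0.2;0 0 0 0 0 0 -0.2;0 0 0 0 0 0 -0.2'
python3 - <<'E'
from h import *
where("L");go(knob("L",.025),tool(2.0-np.pi))
s=monitor.observe();i=vision.get_image("wrist")
cv2.imwrite("pics/w8.png",cv2.resize(i[130:330,220:420,::-1],None,fx=3,fy=3))
E
```

```text
t: 18.2
tcp_pos: [0.4962, 0.1011, 0.1357]
tcp_rot: [[-0.607, -0.633, 0.481], [-0.766, 0.626, -0.142], [-0.211, -0.455, -0.865]]
contact_force: [0.2, -0.3, -0.1]
grip_width: 0.597
finger_force: 0.0
t 18.2 tcp rel axis mm [ 0.3248  0.0948 65.5504] phi -1.1366313676487587 j6 -102.79085458882614 grip 0.596604189738322 0.0 F [ 0.2219 -0.3171 -0.0716]
t 18.2 turn rad (tool) [-0.0015  0.0007 -0.005 ] then shift cm in target axes [0.0221 0.0256 4.055 ] | shift in present axes [0.0252 0.0315 4.055 ]
```

View pics/w8.png

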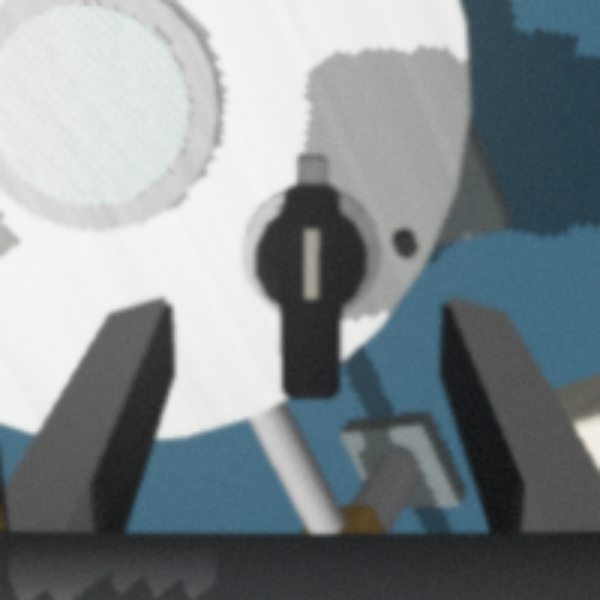

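The left bar is vertical and centred again at (311,290) in the crop, with its nose up. I'll descend, grip and turn the remaining 1.14 rad plus a little press.

```bash
python3 -m jog '0 0.03 1 0 0 0 -0.2;0 0 1 0 0 0 -0.2;0 0 1 0 0 0 -0.2;0 0 1.05 0 0 0 -0.2;0 0 0 0 0 0 -0.2;0 0 0 0 0 0 1;0 0 0 0 0 0 1;0 0 0 0 0 0 1;0 0 0 0 0 0 1;0 0 0 0 0 0 1;0 0 0 0 0 0 1;0 0 0 0 0 0 1;0 0 0 0 0 0 1;0 0 0 0 0 0 1;0 0 0 0 0 0 1;0 0 0 0 0 0 1' 40
python3 -m jog '0 0 0 0 0 0.1 1;0 0 0 0 0 0.1 1;0 0 0 0 0 0.1 1;0 0 0 0 0 0.1 1;0 0 0 0 0 0.1 1;0 0 0 0 0 0.1 1;0 0 0 0 0 0.1 1;0 0 0 0 0 0.1 1;0 0 0 0 0 0.1 1;0 0 0 0 0 0.1 1;0 0 0 0 0 0.08 1;0 0 0 0 0 0.04 1;0 0 0 0 0 0.03 1;0 0 0 0 0 0.03 1;0 0 0 0 0 0.03 1;0 0 0 0 0 0 1;0 0 0 0 0 0 1;0 0 0 0 0 0 1'
python3 -c "
from h import *
where('L');s=monitor.observe();print(np.array(s['ft_torque'])@s['tcp_rot'])"
```

```text
t: 19.58
tcp_pos: [0.5152, 0.0958, 0.1004]
tcp_rot: [[-0.605, -0.635, 0.481], [-0.768, 0.624, -0.142], [-0.21, -0.455, -0.865]]
contact_force: [-5.3, 4.2, 2.8]
grip_width: 0.144
finger_force: 40.0
t: 21.08
tcp_pos: [0.5156, 0.095, 0.1008]
tcp_rot: [[-0.808, 0.341, 0.481], [0.311, 0.939, -0.144], [-0.501, 0.034, -0.865]]
contact_force: [-1.9, -4.3, 4.0]
grip_width: 0.152
finger_force: 41.5
t 21.0833 tcp rel axis mm [ 0.4373 -0.2468 25.2373] phi 0.06906469181959621 j6 -30.937254487169195 grip 0.15181241279894814 41.52446394204162 F [-1.8791 -4.3483  3.9874]
[ 1.0438 -0.1639 -0.8517]
```

```bash
python3 -m jog '0 0 0 0 0 0 -0.2;0 0 0 0 0 0 -0.2;0 0 0 0 0 0 -0.2;0 0 0 0 0 0 -0.2;0 0 0 0 0 0 -0.2;0 0 0 0 0 0 -0.2;0 0 -1.5 0 0 0 -0.2;0 0 -1.5 0 0 0 -0.2;0 0 -1.5 0 0 0 -0.2;0 0 -1.5 0 0 0 -0.2;0 0 -1 0 0 0 -0.2;0 0 0 0 0 0 -0.2;0 0 0 0 0 0 -0.2'
python3 -c "
from h import *
where('L');go(knob('T',.095),tool(1.26))"
```

```text
t: 22.17
tcp_pos: [0.482, 0.1055, 0.1611]
tcp_rot: [[-0.807, 0.341, 0.481], [0.312, 0.939, -0.142], [-0.501, 0.036, -0.865]]
contact_force: [-0.6, -0.4, -1.3]
grip_width: 0.599
finger_force: 0.0
t 22.1667 tcp rel axis mm [ 0.146   0.3511 95.0485] phi 0.07039907396944295 j6 -35.01156406703956 grip 0.5992865483203368 0.0 F [-0.55   -0.3871 -1.3367]
t 22.1667 turn rad (tool) [0.0019 0.0016 1.1896] then shift cm in target axes [-9.0478  8.1068  0.0049] | shift in present axes [-10.8909  -5.3824   0.0259]
```

```bash
python3 -m jog '-1.82 -0.9 0 0 0 0 -0.2;-1.82 -0.9 0 0 0 0 -0.2;-1.82 -0.9 0 0 0 0 -0.2;-1.82 -0.9 0 0 0 0 -0.2;-1.82 -0.9 0 0 0 0 -0.2;-1.82 -0.9 0 0 0 0 -0.2;0 0 0 0 0 0.12 -0.2;0 0 0 0 0 0.12 -0.2;0 0 0 0 0 0.12 -0.2;0 0 0 0 0 0.12 -0.2;0 0 0 0 0 0.12 -0.2;0 0 0 0 0 0.12 -0.2;0 0 0 0 0 0.12 -0.2;0 0 0 0 0 0.12 -0.2;0 0 0 0 0 0.12 -0.2;0 0 0 0 0 0.11 -0.2;0 0 0 0 0 0 -0.2;0 0 0 0 0 0 -0.2;0 0 0 0 0 0 -0.2'
python3 - <<'E'
from h import *
where("T");go(knob("T",.025),tool(1.26))
s=monitor.observe();i=vision.get_image("wrist")
print(proj([knob("T",.047),knob("T",.047)+F@[.02*np.cos(1.26),-.02*np.sin(1.26),0]],"wrist",s))
cv2.imwrite("pics/w9.png",cv2.resize(i[100:300,180:445,::-1],None,fx=3,fy=3))
E
```

```text
t: 23.75
tcp_pos: [0.5516, 0.0204, 0.2131]
tcp_rot: [[0.014, 0.877, 0.48], [0.988, 0.062, -0.143], [-0.155, 0.476, -0.866]]
contact_force: [0.9, 0.1, -0.1]
grip_width: 0.598
finger_force: 0.0
t 23.75 tcp rel axis mm [-0.1296 -0.4969 94.6102] phi 1.2567538452679405 j6 10.294901362387991 grip 0.598484358380802 0.0 F [ 0.852   0.1226 -0.1323]
t 23.75 turn rad (tool) [0.0006 0.0007 0.0032] then shift cm in target axes [0.0433 0.0275 6.961 ] | shift in present axes [0.048  0.0233 6.961 ]
[[322.1721 222.3816]
 [322.0836 246.5738]]
```

View pics/w9.png

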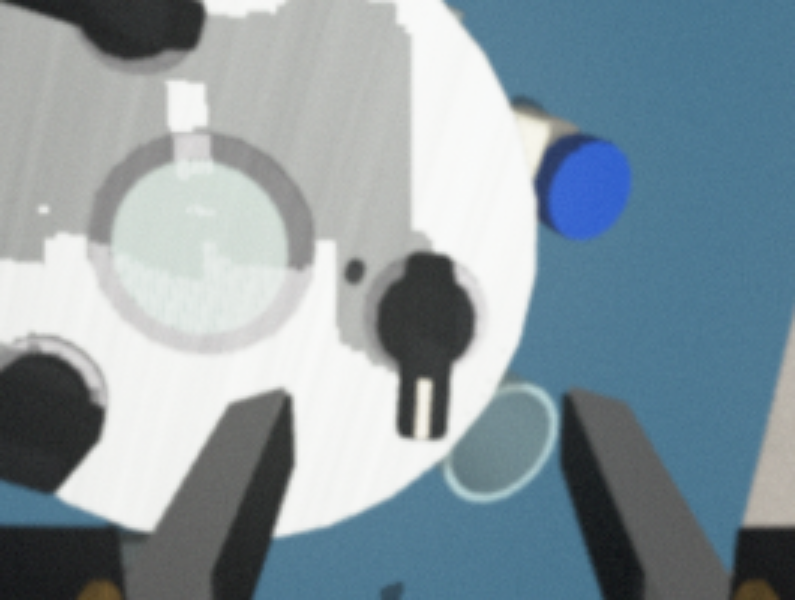

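The top bar is aligned and centred at (424,350) in the crop. The jar and beaker are well below the fingers, and joint 6 has room for one grip.

```bash
python3 -m jog '0.05 0.02 1 0 0 0 -0.2;0 0 1 0 0 0 -0.2;0 0 1 0 0 0 -0.2;0 0 1 0 0 0 -0.2;0 0 1 0 0 0 -0.2;0 0 1 0 0 0 -0.2;0 0 0.95 0 0 0 -0.2;0 0 0 0 0 0 -0.2;0 0 0 0 0 0 1;0 0 0 0 0 0 1;0 0 0 0 0 0 1;0 0 0 0 0 0 1;0 0 0 0 0 0 1;0 0 0 0 0 0 1;0 0 0 0 0 0 1;0 0 0 0 0 0 1;0 0 0 0 0 0 1;0 0 0 0 0 0 1;0 0 0 0 0 0 1' 40
python3 -m jog '0 0 0 0 0 0.12 1;0 0 0 0 0 0.12 1;0 0 0 0 0 0.12 1;0 0 0 0 0 0.12 1;0 0 0 0 0 0.12 1;0 0 0 0 0 0.12 1;0 0 0 0 0 0.12 1;0 0 0 0 0 0.12 1;0 0 0 0 0 0.12 1;0 0 0 0 0 0.12 1;0 0 0 0 0 0.12 1;0 0 0 0 0 0.12 1;0 0 0 0 0 0.12 1;0 0 0 0 0 0.12 1;0 0 0 0 0 0.12 1;0 0 0 0 0 0.05 1;0 0 0 0 0 0 1;0 0 0 0 0 0 1;0 0 0 0 0 0 1'
python3 -c "
from h import *
where('T');s=monitor.observe();print(np.array(s['ft_torque'])@s['tcp_rot'])"
```

```text
t: 25.38
tcp_pos: [0.5843, 0.0111, 0.1533]
tcp_rot: [[0.017, 0.878, 0.479], [0.988, 0.058, -0.143], [-0.153, 0.476, -0.866]]
contact_force: [-9.9, -0.3, 5.1]
grip_width: 0.145
finger_force: 39.8
t: 26.97
tcp_pos: [0.5844, 0.011, 0.1533]
tcp_rot: [[0.839, -0.259, 0.479], [-0.216, -0.966, -0.143], [0.5, 0.016, -0.866]]
contact_force: [-9.6, -0.9, 4.9]
grip_width: 0.143
finger_force: 39.8
t 26.9667 tcp rel axis mm [-0.4713 -0.2512 25.8057] phi 3.1107860431723386 j6 117.9525625169854 grip 0.14313728768729106 39.78978753089905 F [-9.5892 -0.9266  4.8869]
[-0.609  -1.4705  0.0763]
```

```bash
python3 -m jog '0 0 0 0 0 0.03 1;0 0 0 0 0 0.03 1;0 0 0 0 0 0.03 1;0 0 0 0 0 0.01 1;0 0 0 0 0 0 1;0 0 0 0 0 0 1;0 0 0 0 0 0 1'
python3 -c "
from h import *
where('T');s=monitor.observe();print(np.array(s['ft_torque'])@s['tcp_rot'])"
python3 -m jog '0 0 0 0 0 0 -0.2;0 0 0 0 0 0 -0.2;0 0 0 0 0 0 -0.2;0 0 0 0 0 0 -0.2;0 0 0 0 0 0 -0.2;0 0 0 0 0 0 -0.2;0 0 -1.5 0 0 0 -0.2;0 0 -1.5 0 0 0 -0.2;0 0 -1.5 0 0 0 -0.2;0 0 -1.5 0 0 0 -0.2;0 0 -1.5 0 0 0 -0.2;0 0 -1.5 0 0 0 -0.2;0 -0.1 -1.5 0 0 0 -0.2;0 0 -1.5 0 0 0 -0.2;0 0 0 0 0 0 -0.2;0 0 0 0 0 0 -0.2;0 0 0 0 0 0 -0.2;0 0 0 0 0 0 -0.2'
python3 - <<'E'
from h import *
where("T");s=monitor.observe();i=vision.get_image("wrist");cv2.imwrite("pics/w10.png",i[:,:,::-1])
for k in"RLT":print(k,proj([knob(k,.047)-F[:,0]*.005,knob(k,.047)-F[:,0]*.02],"wrist",s).tolist())
E
```

```text
t: 27.55
tcp_pos: [0.5848, 0.0109, 0.1536]
tcp_rot: [[0.809, -0.34, 0.48], [-0.31, -0.94, -0.143], [0.5, -0.033, -0.866]]
contact_force: [-5.8, -3.4, 2.8]
grip_width: 0.154
finger_force: 41.2
t 27.55 tcp rel axis mm [-0.0141 -0.2351 25.8404] phi -3.074147545735848 j6 123.62667193407664 grip 0.15392461005696298 41.226767669431865 F [-5.8345 -3.433   2.8205]
[-0.8261 -0.7815 -0.7041]
t: 29.05
tcp_pos: [0.5278, 0.029, 0.2563]
tcp_rot: [[0.809, -0.341, 0.479], [-0.311, -0.94, -0.143], [0.499, -0.034, -0.866]]
contact_force: [-0.6, -0.5, -0.6]
grip_width: 0.598
finger_force: 0.0
t 29.05 tcp rel axis mm [ -0.3922   1.0103 144.6796] phi -3.0728225214376104 j6 121.89834121419537 grip 0.5976840624006908 0.0 F [-0.5961 -0.5155 -0.5994]
R [[390.78974321213116, 302.8254133554782], [390.7979765850779, 315.2932862023315]]
L [[272.0940345976348, 309.99515384669513], [273.7891422604395, 322.2821853150197]]
T [[324.45616354246624, 208.59545603833914], [325.5181409864105, 223.86762053554583]]
```

View pics/w10.png

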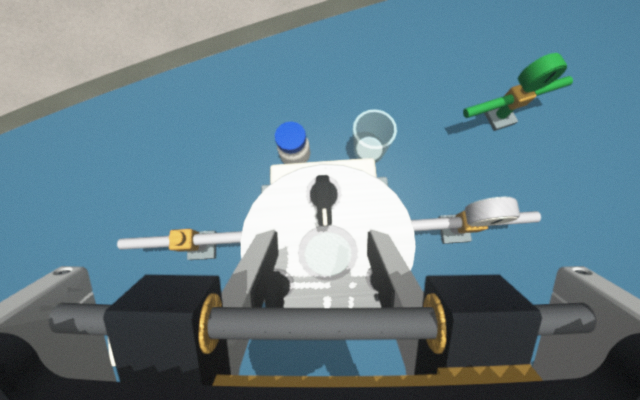

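```bash
python3 -c "
from workcell import sign_off
print(sign_off())"
```

```text
the job is handed in; nothing more can be done
None
```

I turned all three knobs onto their end stops in order (right on the gauge's side, then left, then top), let go and handed the job in at about 29 s. The stop torque showed at each knob; pictures confirm right and top but not left, and I viewed 12 pictures, two over the limit of 10.

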